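# Dock a draw-out contactor unit behind its drop catch

## Robot

A 7-joint arm with a two-finger parallel gripper is mounted at the origin on the work surface. World frame = base frame: x ahead of the robot, y to its left, z up, the work surface at z = 0. Lengths are in mm, angles in rad, forces in N, time in s.
With the tool pointing down it reaches from about 400 to 925 mm from the base axis. Payload 4.1 kg.
Tool frame: the origin (TCP) lies at the very end of the fingers, on their centre line; the grasp point (between the pads) lies 19 mm behind it; z points along the fingers, x is the direction in which the jaws open and shut, and the axes are right-handed (so a half turn about z gives the same grasp; the last joint's range is limited). The gripper opens to 85 mm and grips with 20 to 120 N. Pads are 22 mm wide; open, the fingers measure 114 mm over their backs; the gripper's body (76 mm by 85 mm) begins 54 mm behind the grasp point. The pads swing forward as they close: fully open they stand 13 mm farther back than shut.
Start: joints at [1.071, 0.398, 0.045, 1.537, -0.019, 1.207, -0.051], TCP at [253.64, -598.507, 231.347] pointing down, gripper open.
Joint ranges: [-2.82, 2.82], [-0.49, 2.23], [-1.37, 1.46], [0, 2.46], [-1.36, 4.5], [0.23, 2], [-2.94, 2.94]. Speed limits (rad/s): [2.57, 2.57, 3.14, 3.14, 3.14, 3.14, 3.14].

## Interface

Orientations are given as a unit quaternion [w, x, y, z].
In Python, from rig import * gives the robot as it stands. The module is installed in compiled form; this text tells all that it offers.
- The arm moves only by the tool move_arm, never from a script. Its argument "plan" is a list of rows, each an object of numbers: "x", "y", "z": the shift along the tool's x, y, z in cm; "rx", "ry", "rz": the turn, a rotation vector about the tool's x, y, z in rad. A call has 1 to 12 rows; each row is the pose to reach, as a shift and turn from the pose commanded when the call began, along the tool's axes at that moment; what a row does not reach only later rows make up. A row lasts 1/12 s, in which the tool goes at most 41.7 mm and 7.16 degrees, less where a joint would pass 70% of its speed; a pose out of reach is approached as far as the arm can. A call with a gripper value outside its range is refused whole. "gripper" is the closure in counts, from 0 (fully open) to 255 (shut), set as the call begins (left out, the last holds). The fingers move at their own pace and stop on an object; "newtons" is the grip in N (left out, the last holds). Time passes only in rows, so rows that repeat a pose let the fingers close. It gives the time, the measured TCP pose, the force and the opening at its end, in the units of the state.
- read_state(): the state, without advancing time (a new reading comes with each control period).
- read_camera(name): name is "side" or "top"; returns a dict with "img" (384x512x3 uint8, red, green, blue), "fx", "fy", "cx", "cy" (pixels), "dist_coeffs" ([k1, k2, p1, p2, k3] as OpenCV has them; the pictures are not rectified), "R" (3x3) and "t" (3): a world point X has camera coordinates R X + t. Camera axes: x right, y down, z forward; pixel columns grow to the right and rows downward; lengths in mm; the calibration is good to about 2 mm. A picture is of the moment at which its call begins. There is no depth.
- finish_job(): hands the job in, once; it reports no verdict.
The state is a dict: "time": time; "qpos": joint angles; "dq": joint speeds; "effort": joint torques, N m; "tcp_pos": TCP position; "tcp_rot": TCP orientation; "wrist_force": force on the tool from outside, world axes, zero at the start; "moment": the same for the moment, N m; "finger_gap": finger opening in mm.
Only numpy, scipy, OpenCV 4.12 (cv2) and the standard library are available. Lean on these libraries where they do the work, as an engineer would, in place of code of your own. Each camera call takes 0.05 s, during which the arm holds its last target. There are 200 camera calls.

## Task

Pick up the contactor unit by its black grip and slide it along the floor of the steel plug-in bay so that its own front edge lifts the hinged drop catch; keep pushing gently against the sprung plunger until the catch falls fully closed behind the unit, then let go and leave it there. Never push hard, keep the gripper off the bay and the catch, and leave the other things on the bench alone.

Things in the scene. Friction and masses are not known exactly. Their poses are not given: they have to be found in the camera images.
- unit: Loose contactor unit, 0.36 to 0.59 kg: aluminium base plate 100 (x) by 120 (y) by 12 mm; on it a grey housing 84 by 56 mm, top 30 mm high; on that, in the middle, a black grip rib 50 mm long (x), 16 mm thick (y), 30 to 70 mm high. Origin: centre of the underside; x is the push-in direction (both ends alike), z up. Starts flat on the bench.
- bay: Steel plug-in bay fixed to the bench. Floor plate 300 (x) by 184 (y) by 8 mm, from x = -200 to +100 mm. Origin at bench level on the middle line; x points inward, the way the unit is pushed. On it a grey frame (rear stop 34 mm high, plunger, catch) is clamped anywhere within 26 mm fore or aft of nominal: not reported, find it by feel. While pushing in, over 22 N between unit and bay is too hard.
- landing (a point): Point on the bay's floor plate (8 mm above the bench) at bay x = -165 mm, middle line. A unit set down flat with its origin here, in line with the bay, is still clear of the catch; its rear overhangs the plate's edge by 15 mm. Sliding starts here, straight along bay x.
- guides (a point): Point on the floor plate on the middle line where the two side guides begin (bay x = -10 mm; they end at +60). Inner faces 62 mm either side (2 mm play for the unit); flared lead-ins reach out to x = -23 mm. Lips over the guides, underside 15.5 mm above the floor plate, reach in to 48 mm from the middle line, so the unit can only slide in along x.
- dock (a point): Point on the floor plate at bay x = 0: where the docked unit's origin rests with the frame at nominal. There the unit meets the brass damped, sprung plunger at x = -7 mm, the catch can drop from about x = +1, the rigid rear stop is met at x = +4.5; all shift with the frame. Plunger: 3 N at first touch, 6.5 N at the stop; it presses the unit back on the dropped catch. Friction adds 1 to 3 N.
- catch (a joint): Angle of the dark steel drop catch, rad: 0 = fully down, grows as its nose lifts, about 0.10 riding on the unit's base plate; falls by its weight. Arm outside the +y guide, pivot at bay x = +40 mm; nose at the mouth spans bay y = 44 to 78 mm, closed 3 mm above the floor plate, top 31 mm above the bench; outer face a 25 degree ramp from x = -82, inner face x = -50 mm (nominal). Push to lift: 1 to 4 N.
- spare_contactor: Bystander: black and grey spare contactor, 75 by 45 by 70 mm; origin under its centre.
- screwdriver: Bystander: screwdriver lying on the bench.
- screw_jar: Bystander: jar, 60 mm across, 70 mm high; origin under its centre.
Things that resemble listed ones, but are neither listed nor needed, are in the scene too. Several things have the shape of the unit; the one meant has the colours described above.

How it is judged (in metres and radians):
On the way, in this order (a step that is already met when the one before it is completed fails the run):
1. the unit's own edge lifts the catch (value of joint catch above 0.07 rad and contact force between unit and bay above 0.3 N), for 0.2 s.
2. the catch has fallen closed behind the unit (value of joint catch below 0.03 rad and x of unit in the frame of bay between -0.035 and 0.035 m and y of unit in the frame of bay between -0.006 and 0.006 m and z of unit in the frame of bay between 0.003 and 0.013 m and angle between the x axis of unit and the x axis of bay, either way round below 0.08 rad and angle between unit's own z axis and vertical below 0.06 rad), for 0.2 s.
At the end, for the whole second after the job is handed in: The unit lies flat and at rest in the bay, its origin within 6 mm of the bay's middle line and within 35 mm fore or aft of the bay origin, in line within 0.08 rad, released, with the catch down behind it (catch angle under 0.03 rad) (all of step 2 and linear speed of unit below 0.01 m/s); the robot touches nothing.
It fails at once if while being pushed in (past 150 mm short of the bay origin) the unit, in contact with the gripper, is pressed on the bay with more than 22 N (contact force between unit and bay above 22 N and contact force between the fingers and unit above 4 N and x of unit in the frame of bay above -0.15 m).
It fails at once if the robot touches the bay or its catch (over 1 N) (contact force between any of the fingers, the arm and bay above 1 N).
It fails at once if a bystander is moved by more than 20 mm (distance of any of spare_contactor, screwdriver, screw_jar from where it was at the start of the episode above 0.02 m).
It also fails if it takes over 70 s, if anything falls off the work surface, if the arm or the gripper's body presses on something with over 40 N, if the wrist force passes 120 N, or if a joint passes its speed limit or range.

## Working session

There is one attempt and no reset: what is moved stays moved. The work goes in short steps, Python scripts to look and compute and a tool call to move; the robot and the scene stay as the last step left them, time stands still between calls to the robot, and variables do not carry over. Pictures are saved under pics/ and viewed, about 8 in all and at most 12, crops included, and the job is handed in when it is done.

Besides the shell and the picture viewer there is one more tool, called after "Emit:" as a command line: name --argument value ..., lists and objects as JSON in quotes. move_arm: Moves the arm, as the interface text tells. Its arguments: {"type":"object","properties":{"plan":{"type":"array","items":{"type":"object","properties":{"x":{"type":"number"},"y":{"type":"number"},"z":{"type":"number"},"rx":{"type":"number"},"ry":{"type":"number"},"rz":{"type":"number"}}}},"gripper":{"type":"number"},"newtons":{"type":"number"}},"required":["plan"]}

```bash
mkdir -p pics
python3 - <<'E'
from rig import *
import cv2,numpy as np
s=read_state();print(s)
for n in("top","side"):
    c=read_camera(n);cv2.imwrite(f"pics/{n}0.png",cv2.cvtColor(c["img"],cv2.COLOR_RGB2BGR))
    print(n,c["fx"],c["fy"],c["cx"],c["cy"],c["dist_coeffs"],c["R"],c["t"])
a=cv2.imread("pics/top0.png");cv2.imwrite("pics/top0b.png",cv2.resize(a,(800,600),interpolation=cv2.INTER_CUBIC))
a=cv2.imread("pics/side0.png");cv2.imwrite("pics/side0b.png",cv2.resize(a,(800,600),interpolation=cv2.INTER_CUBIC))
E
```

```text
{'time': 0.0, 'qpos': array([ 1.07102123,  0.39920083,  0.04505191,  1.53787516, -0.01871672,
        1.20690178, -0.05072702]), 'dq': array([-1.46055608e-04,  6.52271406e-04,  9.37320426e-04,  7.09679853e-05,
        7.43113353e-04,  6.18247034e-04,  7.79851671e-04]), 'effort': array([ 2.16954970e-05, -4.75124216e+01,  1.36478517e+00, -2.54221237e+01,
        1.16342754e-02,  9.50369344e-03, -3.27267310e-05]), 'tcp_pos': array([ 253.35336393, -597.90370542,  230.26027757]), 'tcp_rot': array([-4.87728991e-04,  8.33723093e-01, -5.52181891e-01, -8.51839449e-04]), 'wrist_force': array([-0.39687734,  0.16766622,  0.34185365]), 'moment': array([-0.02427455,  0.04538016,  0.03690891]), 'finger_gap': 85.39814344424603}
top 347.4342603945869 347.4342603945869 249.3277189994176 191.97726095944012 [-0.02232069  0.          0.          0.          0.        ] [[ 0.0288059  -0.99955148 -0.00818943]
 [-0.98433333 -0.0269397  -0.1742474 ]
 [ 0.17394863  0.01308048 -0.98466785]] [  57.67080718  510.88143882 1102.81290159]
side 467.35785099412885 467.35785099412885 256.16574390565546 197.51434135898072 [0.02252952 0.         0.         0.         0.        ] [[-0.69932741 -0.71468126  0.01310997]
 [-0.48328822  0.45923306 -0.74534388]
 [ 0.52666277 -0.5275753  -0.66655129]] [ 419.4162875   261.64975328 1212.28516742]
```

View pics/top0b.png

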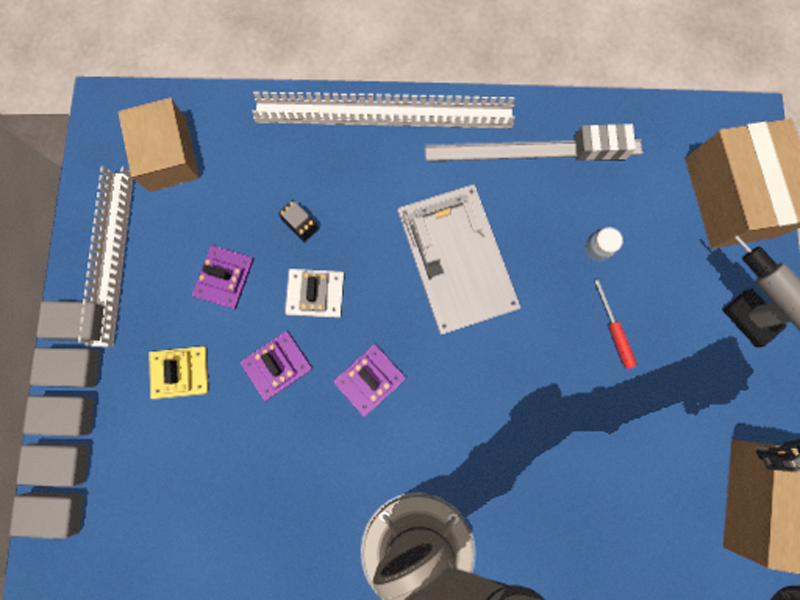

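View pics/side0b.png

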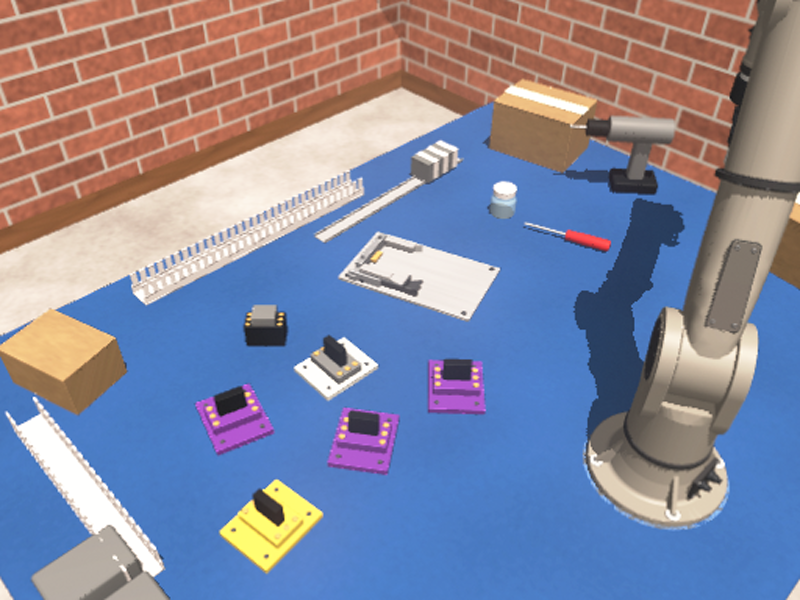

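The top view (800x600 scale) shows these unit-shaped things:
- Purple at (223,277), (276,364) and (370,380).
- Yellow at (178,371).
- Aluminium and grey with a black rib at (314,292).
- The black/grey block at (298,220) is the spare contactor.

The aluminium one at (314,292) matches the description. The bay is at (460,258), opening toward the lower right, with the catch at (434,268). I'll measure both and check the choice in a close crop.

```bash
cat > h.py <<'E'
from rig import *
import cv2,numpy as np
def K(c): return np.array([[c["fx"],0,c["cx"]],[0,c["fy"],c["cy"]],[0,0,1]])
def ray(c,px,z):
    u=cv2.undistortPoints(np.float64(px).reshape(-1,1,2),K(c),np.float64(c["dist_coeffs"])).reshape(-1,2)
    R=np.array(c["R"]);t=np.array(c["t"]);d=np.c_[u,np.ones(len(u))]@R;o=-R.T@t
    return o+d*((z-o[2])/d[:,2])[:,None]
def proj(c,X):
    return cv2.projectPoints(np.float64(X).reshape(-1,1,3),cv2.Rodrigues(np.array(c["R"]))[0],np.array(c["t"]),K(c),np.float64(c["dist_coeffs"]))[0].reshape(-1,2)
def save(c,name,x0,x1,y0,y1,W=800):
    a=cv2.cvtColor(c["img"],cv2.COLOR_RGB2BGR)[y0:y1,x0:x1];k=min(W/(x1-x0),600/(y1-y0))
    cv2.imwrite("pics/"+name,cv2.resize(a,None,fx=k,fy=k,interpolation=cv2.INTER_CUBIC))
def blob(m,c,near,z):
    n,l,st,ce=cv2.connectedComponentsWithStats(m.astype(np.uint8))
    i=1+np.argmin(np.linalg.norm(ce[1:]-near,axis=1)+1e3*(st[1:,4]<20))
    cn,_=cv2.findContours((l==i).astype(np.uint8),0,2); p=max(cn,key=len).reshape(-1,2)
    w=ray(c,p,z)[:,:2].astype(np.float32); return ce[i],st[i],cv2.minAreaRect(w),l==i
E
python3 - <<'E'
from h import *
T=read_camera("top");S=read_camera("side")
save(T,"crop1.png",170,350,100,235)
for n,c,un,bn in(("top",T,(201,187),(294,166)),("side",S,(215,235),(270,177))):
    h=cv2.cvtColor(c["img"],cv2.COLOR_RGB2HSV);g=(h[...,1]<70)&(h[...,2]>90)
    for nm,pt,z in(("unit",un,12),("bay",bn,8)):
        ce,st,r,m=blob(g,c,pt,z);print(n,nm,ce.round(1),st,np.round(r[0],1),np.round(r[1],1),round(r[2],2))
        print(cv2.boxPoints(r).round(1).tolist())
    d=(h[...,2]<70)
    ce,st,r,m=blob(d,c,un,70 if n=="top" else 50);print("rib",ce,st,np.round(r[0],1),np.round(r[1],1),r[2])
E
```

```text
top unit [200.9 187.6] [182 172  38  32 923] [527.3 239. ] [123.5 104.4] 88.27
[[473.29998779296875, 178.89999389648438], [577.5999755859375, 175.6999969482422], [581.2999877929688, 299.20001220703125], [477.0, 302.29998779296875]]
top bay [293.  165.8] [ 254  118   79   96 4518] [616.8 -74. ] [302.9 186.6] 19.76
[[442.70001220703125, -37.400001525878906], [505.79998779296875, -213.0], [790.9000244140625, -110.5999984741211], [727.7999877929688, 65.0]]
rib [199.35164835 184.56043956] [196 177   7  16  91] [525.  235.4] [49.7 19.5] 1.5305769443511963
side unit [214.3 236.6] [ 188  216   54   40 1003] [530.2 239.1] [125.8 114.1] 88.33
[[471.29998779296875, 177.89999389648438], [585.2999877929688, 174.5], [589.0, 300.29998779296875], [475.0, 303.6000061035156]]
side bay [269.6 175.9] [ 217  148  103   58 3163] [619.  -74.7] [303.1 192.5] 19.75
[[443.79998779296875, -35.400001525878906], [508.8999938964844, -216.5], [794.0999755859375, -114.0999984741211], [729.0999755859375, 67.0999984741211]]
rib [213.72794118 224.86764706] [208 216  13  18 136] [531.1 237.5] [29.6 73. ] 86.42921447753906
```

View pics/crop1.png

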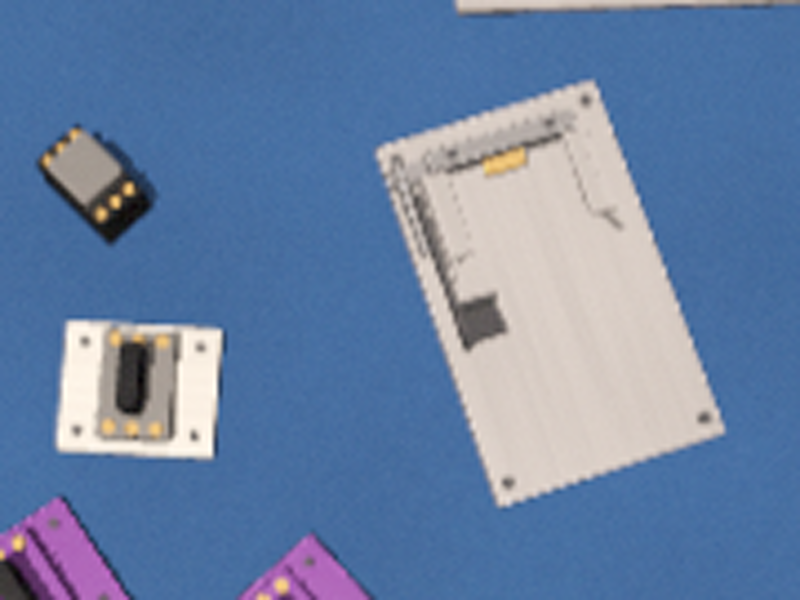

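The crop confirms the choice: an aluminium plate with grey housing and black rib at crop (133,375). The bay's brass plunger is at (505,160), with the dark catch nose at (480,318) on the +y side. The nearest lookalikes are purple, so they're ruled out. The first move swings wide around the base axis at height.

```bash
cat >> h.py <<'E'
from scipy.spatial.transform import Rotation as Ro
def plan(x,y,z,yaw):  # yaw: wanted world angle (deg) of tool x, tool down
    s=read_state();q=s["tcp_rot"];R=Ro.from_quat([q[1],q[2],q[3],q[0]])
    G=np.array([[np.cos(np.radians(yaw)),np.sin(np.radians(yaw)),0],[np.sin(np.radians(yaw)),-np.cos(np.radians(yaw)),0],[0,0,-1]]).T
    G=np.c_[G[:,0]*0,G[:,1]*0,G[:,2]*0]; cx,sx=np.cos(np.radians(yaw)),np.sin(np.radians(yaw))
    G=np.array([[cx,sx,0],[sx,-cx,0],[0,0,-1]])  # symmetric: columns = tool axes
    d=R.inv().apply(np.array([x,y,z])-s["tcp_pos"])/10; r=(R.inv()*Ro.from_matrix(G)).as_rotvec()
    print("t",round(s["time"],2),"tcp",s["tcp_pos"].round(1),"gap",round(s["finger_gap"],1),"F",s["wrist_force"].round(1),"shift cm",d.round(2),"rot",r.round(3))
E
sed -i '/G=np.array(\[\[np.cos/d;/G=np.c_/s/G=np.c_.*; cx/cx/' h.py
python3 -c "
from h import *
plan(580,-250,250,-67.1)"
```

```text
t 0.2 tcp [ 253.5 -598.2  230.7] gap 85.3 F [ 0.7 -0.4 -0.7] shift cm [-19.32 -43.65  -1.92] rot [0.    0.001 0.001]
```

Emit:
move_arm --plan '[{"x": -19.3, "y": -43.7, "z": -2}, {"x": -19.3, "y": -43.7, "z": -2}, {"x": -19.3, "y": -43.7, "z": -2}, {"x": -19.3, "y": -43.7, "z": -2}, {"x": -19.3, "y": -43.7, "z": -2}, {"x": -19.3, "y": -43.7, "z": -2}, {"x": -19.3, "y": -43.7, "z": -2}, {"x": -19.3, "y": -43.7, "z": -2}, {"x": -19.3, "y": -43.7, "z": -2}, {"x": -19.3, "y": -43.7, "z": -2}, {"x": -19.3, "y": -43.7, "z": -2}, {"x": -19.3, "y": -43.7, "z": -2}]' --gripper 90 --newtons 40

```text
schema error: expected keys x, y, z, rx, ry, rz
```

```bash
python3 -c "
from h import *
plan(527,238.5,150,-91.75)"
```

```text
t 0.2 tcp [ 253.5 -598.2  230.7] gap 85.3 F [ 0.7 -0.4 -0.7] shift cm [-66.35 -57.83   8.13] rot [0.    0.001 0.431]
```

All six keys are needed.

Emit:
move_arm --plan '[{"x": -19.3, "y": -43.7, "z": -2, "rx": 0, "ry": 0, "rz": 0}, {"x": -19.3, "y": -43.7, "z": -2, "rx": 0, "ry": 0, "rz": 0}, {"x": -19.3, "y": -43.7, "z": -2, "rx": 0, "ry": 0, "rz": 0}, {"x": -19.3, "y": -43.7, "z": -2, "rx": 0, "ry": 0, "rz": 0}, {"x": -19.3, "y": -43.7, "z": -2, "rx": 0, "ry": 0, "rz": 0}, {"x": -19.3, "y": -43.7, "z": -2, "rx": 0, "ry": 0, "rz": 0}, {"x": -19.3, "y": -43.7, "z": -2, "rx": 0, "ry": 0, "rz": 0}, {"x": -19.3, "y": -43.7, "z": -2, "rx": 0, "ry": 0, "rz": 0}, {"x": -19.3, "y": -43.7, "z": -2, "rx": 0, "ry": 0, "rz": 0}, {"x": -19.3, "y": -43.7, "z": -2, "rx": 0, "ry": 0, "rz": 0}, {"x": -19.3, "y": -43.7, "z": -2, "rx": 0, "ry": 0, "rz": 0}, {"x": -19.3, "y": -43.7, "z": -2, "rx": 0, "ry": 0, "rz": 0}]' --gripper 90 --newtons 40

```text
time: 1.2
tcp_pos: [584.7, -243.4, 251.4]
tcp_rot: [-0.002, 0.836, -0.549, 0.0]
wrist_force: [-0.1, 0.7, 0.3]
finger_gap: 55.5
```

```bash
python3 -c "
from h import *
plan(527,238.5,150,-91.75)"
```

```text
t 1.2 tcp [ 584.7 -243.4  251.4] gap 55.5 F [-0.1  0.7  0.3] shift cm [-46.49 -13.81  10.3 ] rot [-0.003  0.003  0.439]
```

Emit:
move_arm --plan '[{"x": -47.1, "y": -14.1, "z": 10, "rx": 0, "ry": 0, "rz": 0.433}, {"x": -47.1, "y": -14.1, "z": 10, "rx": 0, "ry": 0, "rz": 0.433}, {"x": -47.1, "y": -14.1, "z": 10, "rx": 0, "ry": 0, "rz": 0.433}, {"x": -47.1, "y": -14.1, "z": 10, "rx": 0, "ry": 0, "rz": 0.433}, {"x": -47.1, "y": -14.1, "z": 10, "rx": 0, "ry": 0, "rz": 0.433}, {"x": -47.1, "y": -14.1, "z": 10, "rx": 0, "ry": 0, "rz": 0.433}, {"x": -47.1, "y": -14.1, "z": 10, "rx": 0, "ry": 0, "rz": 0.433}, {"x": -47.1, "y": -14.1, "z": 10, "rx": 0, "ry": 0, "rz": 0.433}, {"x": -47.1, "y": -14.1, "z": 10, "rx": 0, "ry": 0, "rz": 0.433}, {"x": -47.1, "y": -14.1, "z": 10, "rx": 0, "ry": 0, "rz": 0.433}, {"x": -47.1, "y": -14.1, "z": 10, "rx": 0, "ry": 0, "rz": 0.433}, {"x": -47.1, "y": -14.1, "z": 10, "rx": 0, "ry": 0, "rz": 0.433}]'

```text
time: 2.2
tcp_pos: [526.6, 236.3, 151.7]
tcp_rot: [-0.0, -0.696, 0.718, -0.0]
wrist_force: [0.5, 0.1, 0.8]
finger_gap: 55.5
```

Emit:
move_arm --plan '[{"x": 0, "y": 0, "z": 0, "rx": 0, "ry": 0, "rz": 0}, {"x": 0, "y": 0, "z": 0, "rx": 0, "ry": 0, "rz": 0}, {"x": 0, "y": 0, "z": 0, "rx": 0, "ry": 0, "rz": 0}, {"x": 0, "y": 0, "z": 0, "rx": 0, "ry": 0, "rz": 0}, {"x": 0, "y": 0, "z": 0, "rx": 0, "ry": 0, "rz": 0}, {"x": 0, "y": 0, "z": 0, "rx": 0, "ry": 0, "rz": 0}]'

```text
time: 2.7
tcp_pos: [527.8, 233.0, 152.3]
tcp_rot: [0.0, -0.695, 0.719, -0.0]
wrist_force: [0.6, -0.2, -0.3]
finger_gap: 55.0
```

```bash
python3 -c "
from h import *
plan(527,238.5,40,-91.75)
c=read_camera('side');save(c,'s1.png',130,300,130,260)"
```

```text
t 2.7 tcp [527.8 233.  152.3] gap 55.0 F [ 0.6 -0.2 -0.3] shift cm [-0.55  0.1  11.23] rot [-0.001 -0.    -0.004]
```

View pics/s1.png

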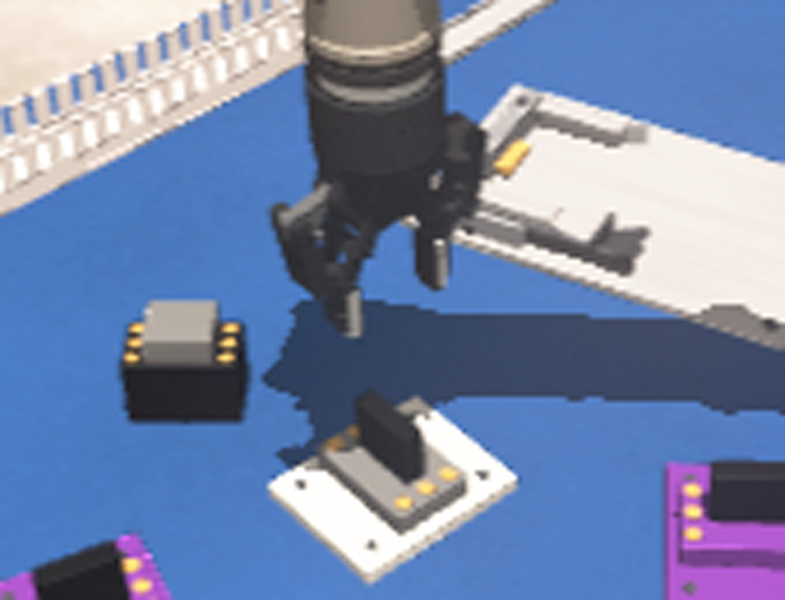

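The gripper stands open over the black rib (crop 390,430). The housing is clear and the spare contactor is to its left at (185,360). I'll descend now.

Emit:
move_arm --plan '[{"x": -0.55, "y": 0.1, "z": 3, "rx": 0, "ry": 0, "rz": 0}, {"x": -0.55, "y": 0.1, "z": 6, "rx": 0, "ry": 0, "rz": 0}, {"x": -0.55, "y": 0.1, "z": 8, "rx": 0, "ry": 0, "rz": 0}, {"x": -0.55, "y": 0.1, "z": 9.5, "rx": 0, "ry": 0, "rz": 0}, {"x": -0.55, "y": 0.1, "z": 10.5, "rx": 0, "ry": 0, "rz": 0}, {"x": -0.55, "y": 0.1, "z": 11, "rx": 0, "ry": 0, "rz": 0}, {"x": -0.55, "y": 0.1, "z": 11.2, "rx": 0, "ry": 0, "rz": 0}, {"x": -0.55, "y": 0.1, "z": 11.2, "rx": 0, "ry": 0, "rz": 0}, {"x": -0.55, "y": 0.1, "z": 11.2, "rx": 0, "ry": 0, "rz": 0}, {"x": -0.55, "y": 0.1, "z": 11.2, "rx": 0, "ry": 0, "rz": 0}]'

```text
time: 3.58
tcp_pos: [527.1, 240.5, 41.1]
tcp_rot: [0.001, -0.696, 0.718, -0.0]
wrist_force: [-1.2, 0.3, 0.7]
finger_gap: 55.3
```

Emit:
move_arm --plan '[{"x": 0, "y": 0, "z": 0, "rx": 0, "ry": 0, "rz": 0}, {"x": 0, "y": 0, "z": 0, "rx": 0, "ry": 0, "rz": 0}, {"x": 0, "y": 0, "z": 0, "rx": 0, "ry": 0, "rz": 0}, {"x": 0, "y": 0, "z": 0, "rx": 0, "ry": 0, "rz": 0}, {"x": 0, "y": 0, "z": 0, "rx": 0, "ry": 0, "rz": 0}, {"x": 0, "y": 0, "z": 0, "rx": 0, "ry": 0, "rz": 0}, {"x": 0, "y": 0, "z": 0, "rx": 0, "ry": 0, "rz": 0}, {"x": 0, "y": 0, "z": 0, "rx": 0, "ry": 0, "rz": 0}, {"x": 0, "y": 0, "z": 0, "rx": 0, "ry": 0, "rz": 0}, {"x": 0, "y": 0, "z": 0, "rx": 0, "ry": 0, "rz": 0}, {"x": 0, "y": 0, "z": 0, "rx": 0, "ry": 0, "rz": 0}, {"x": 0, "y": 0, "z": 0, "rx": 0, "ry": 0, "rz": 0}]' --gripper 255 --newtons 40

```text
time: 4.58
tcp_pos: [526.6, 239.6, 40.5]
tcp_rot: [-0.0, -0.695, 0.719, -0.0]
wrist_force: [-0.2, -1.5, 6.4]
finger_gap: 15.4
```

```bash
python3 -c "
from h import *
plan(527,238.5,110,-91.75)"
```

```text
t 4.58 tcp [526.6 239.6  40.5] gap 15.4 F [-0.2 -1.5  6.4] shift cm [ 0.11 -0.05 -6.95] rot [-0.    -0.001 -0.002]
```

Emit:
move_arm --plan '[{"x": 0, "y": 0, "z": -0.5, "rx": 0, "ry": 0, "rz": 0}, {"x": 0, "y": 0, "z": -1.5, "rx": 0, "ry": 0, "rz": 0}, {"x": 0, "y": 0, "z": -3, "rx": 0, "ry": 0, "rz": 0}, {"x": 0, "y": 0, "z": -5, "rx": 0, "ry": 0, "rz": 0}, {"x": 0, "y": 0, "z": -7, "rx": 0, "ry": 0, "rz": 0}, {"x": 0, "y": 0, "z": -8.5, "rx": 0, "ry": 0, "rz": 0}, {"x": 0, "y": 0, "z": -9.5, "rx": 0, "ry": 0, "rz": 0}, {"x": 0, "y": 0, "z": -10, "rx": 0, "ry": 0, "rz": 0}, {"x": 0, "y": 0, "z": -10, "rx": 0, "ry": 0, "rz": 0}, {"x": 0, "y": 0, "z": -10, "rx": 0, "ry": 0, "rz": 0}, {"x": 0, "y": 0, "z": -10, "rx": 0, "ry": 0, "rz": 0}, {"x": 0, "y": 0, "z": -10, "rx": 0, "ry": 0, "rz": 0}]'

```text
time: 5.58
tcp_pos: [525.5, 239.7, 138.7]
tcp_rot: [-0.001, -0.696, 0.718, 0.0]
wrist_force: [-0.7, 0.6, -4.5]
finger_gap: 15.4
```

```bash
python3 -c "
from h import *
plan(508.8,-112.9,140,-70.25)"
```

```text
t 5.58 tcp [525.5 239.7 138.7] gap 15.4 F [-0.7  0.6 -4.5] shift cm [35.29  0.54 -0.08] rot [ 0.002 -0.001 -0.377]
```

Emit:
move_arm --plan '[{"x": 1.5, "y": 0, "z": 0, "rx": 0, "ry": 0, "rz": 0}, {"x": 4.5, "y": 0.1, "z": 0, "rx": 0, "ry": 0, "rz": -0.04}, {"x": 8.5, "y": 0.1, "z": 0, "rx": 0, "ry": 0, "rz": -0.08}, {"x": 12.5, "y": 0.2, "z": 0, "rx": 0, "ry": 0, "rz": -0.13}, {"x": 16.5, "y": 0.3, "z": 0, "rx": 0, "ry": 0, "rz": -0.18}, {"x": 20.5, "y": 0.3, "z": 0, "rx": 0, "ry": 0, "rz": -0.23}, {"x": 24.5, "y": 0.4, "z": 0, "rx": 0, "ry": 0, "rz": -0.28}, {"x": 28.5, "y": 0.4, "z": 0, "rx": 0, "ry": 0, "rz": -0.33}, {"x": 32, "y": 0.5, "z": 0, "rx": 0, "ry": 0, "rz": -0.36}, {"x": 34.2, "y": 0.5, "z": 0, "rx": 0, "ry": 0, "rz": -0.377}, {"x": 35.1, "y": 0.5, "z": 0, "rx": 0, "ry": 0, "rz": -0.377}, {"x": 35.3, "y": 0.5, "z": 0, "rx": 0, "ry": 0, "rz": -0.377}]'

```text
time: 6.58
tcp_pos: [509.3, -115.1, 139.5]
tcp_rot: [0.001, 0.817, -0.577, -0.0]
wrist_force: [1.0, 0.4, -5.2]
finger_gap: 15.4
```

Emit:
move_arm --plan '[{"x": 0, "y": 0, "z": 1, "rx": 0, "ry": 0, "rz": 0}, {"x": 0, "y": 0, "z": 2.5, "rx": 0, "ry": 0, "rz": 0}, {"x": 0, "y": 0, "z": 4, "rx": 0, "ry": 0, "rz": 0}, {"x": 0, "y": 0, "z": 5.5, "rx": 0, "ry": 0, "rz": 0}, {"x": 0, "y": 0, "z": 6.5, "rx": 0, "ry": 0, "rz": 0}, {"x": 0, "y": 0, "z": 7, "rx": 0, "ry": 0, "rz": 0}, {"x": 0, "y": 0, "z": 7, "rx": 0, "ry": 0, "rz": 0}, {"x": 0, "y": 0, "z": 7, "rx": 0, "ry": 0, "rz": 0}, {"x": 0, "y": 0, "z": 7, "rx": 0, "ry": 0, "rz": 0}, {"x": 0, "y": 0, "z": 7, "rx": 0, "ry": 0, "rz": 0}]'

```text
time: 7.42
tcp_pos: [510.9, -112.5, 71.0]
tcp_rot: [-0.0, 0.818, -0.575, 0.001]
wrist_force: [-0.0, 0.7, -4.9]
finger_gap: 15.7
```

```bash
python3 -c "
from h import *
plan(508.8,-112.9,50,-70.25)
c=read_camera('side');save(c,'s2.png',200,360,110,230)
T=read_camera('top');save(T,'t2.png',230,350,100,220,600);cv2.imwrite('pics/t2raw.png',T['img'][...,::-1]);cv2.imwrite('pics/s2raw.png',c['img'][...,::-1])"
```

```text
t 7.42 tcp [ 510.9 -112.5   71. ] gap 15.7 F [-0.   0.7 -4.9] shift cm [-0.03  0.21  2.1 ] rot [-0.002 -0.001  0.   ]
```

View pics/s2.png

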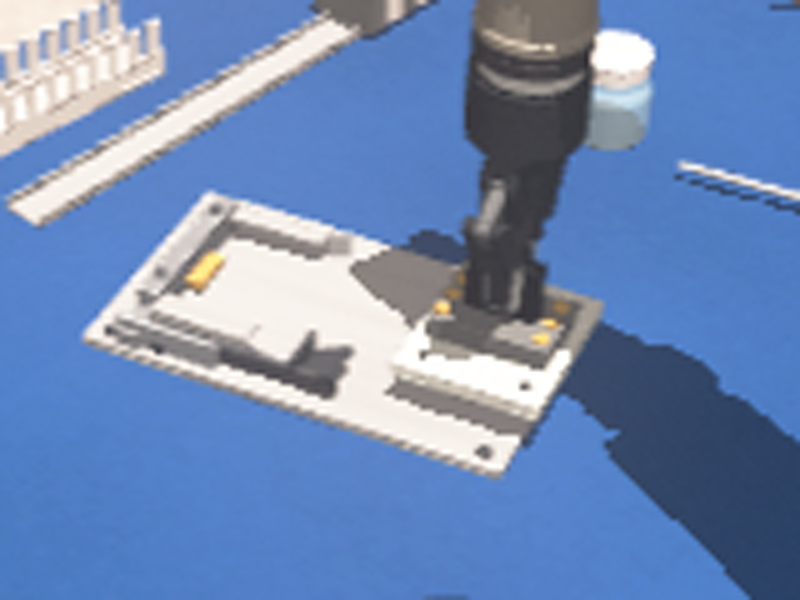

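View pics/t2.png

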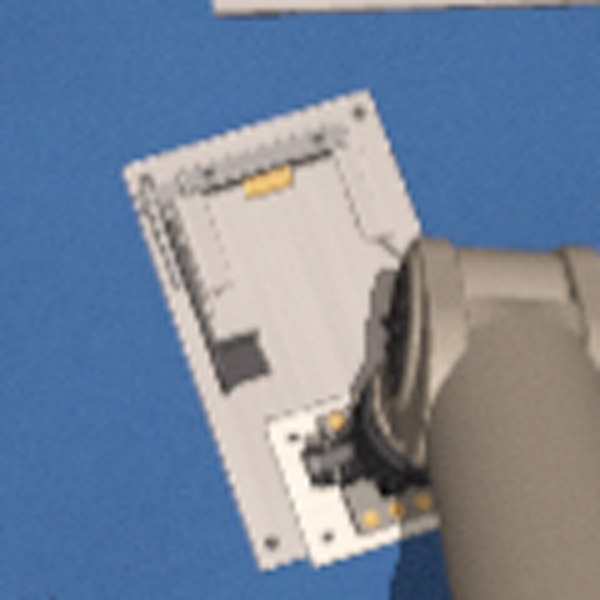

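The side view shows the unit held flat over the mouth end (crop 490,360), clear of the catch nose at (325,365). The top view shows the unit's left edge running from (267,420) to (315,567). I'll measure that edge and the unit's front edge in the bay frame.

```bash
cat >> h.py <<'E'
def edges(img,c,lo,hi,roi,z,dirdeg):
    """mask lo<=V<=hi, low sat; world outline points in roi; returns robust line offsets of the outline in a frame turned by dirdeg"""
    h=cv2.cvtColor(img,cv2.COLOR_RGB2HSV);m=((h[...,1]<60)&(h[...,2]>=lo)&(h[...,2]<=hi)).astype(np.uint8)
    k=np.zeros_like(m);k[roi[1]:roi[3],roi[0]:roi[2]]=1;m=m*k
    n,l,st,ce=cv2.connectedComponentsWithStats(m);i=1+np.argmax(st[1:,4]);cn,_=cv2.findContours((l==i).astype(np.uint8),0,1)
    p=max(cn,key=len).reshape(-1,2);w=ray(c,p,z)[:,:2];a=np.radians(dirdeg)
    return p,np.c_[w@[np.cos(a),np.sin(a)],w@[-np.sin(a),np.cos(a)]]
def line(b,ax,lo,hi,o): # fit b[:,ax] vs other coordinate for points with value near o, other in lo..hi
    s=(abs(b[:,ax]-o)<6)&(b[:,1-ax]>lo)&(b[:,1-ax]<hi);q=b[s]
    for _ in range(3):
        f=np.polyfit(q[:,1-ax]-(lo+hi)/2,q[:,ax],1);r=q[:,ax]-np.polyval(f,q[:,1-ax]-(lo+hi)/2);q=q[abs(r)<max(2*r.std(),.8)]
    return round(f[1],2),round(np.degrees(f[0]),2),len(q)
E
python3 - <<'E'
from h import *
T=read_camera("top");t0=cv2.imread("pics/top0.png")[...,::-1].copy();t2=cv2.imread("pics/t2raw.png")[...,::-1].copy()
o=np.array([664.1,-57.1]);a=np.radians(19.75);ob=o@np.array([[np.cos(a),-np.sin(a)],[np.sin(a),np.cos(a)]])
p,b=edges(t0,T,120,255,(245,110,345,225),8,19.75);b=b-ob
print("bay left",line(b,1,-190,90,92),"right",line(b,1,-190,90,-92),"front",line(b,0,-80,80,-200),"rear",line(b,0,-80,80,100))
for z in (42.5,):
    p,b=edges(t2,T,232,255,(270,170,335,225),z,19.75);b=b-ob
    print(len(p),b.min(0),b.max(0))
    print("unit left",line(b,1,-205,-125,b[:,1].max()-2),"inner edge",line(b,0,20,55,b[:,0].max()-3),"outer",line(b,0,20,55,b[:,0].min()+3))
h=cv2.cvtColor(t2,cv2.COLOR_RGB2HSV);print(h[195,275:300,2],h[195,275:300,1])
E
```

```text
bay left (np.float64(91.43), np.float64(-0.04), 74) right (np.float64(-91.39), np.float64(0.01), 75) front (np.float64(-200.13), np.float64(0.27), 44) rear (np.float64(99.43), np.float64(-0.08), 43)
96 [-209.73103403    2.02893173] [-112.03460478   60.39560302]
unit left (np.float64(58.97), np.float64(-0.37), 23) inner edge (np.float64(-115.87), np.float64(2.84), 13) outer (np.float64(-207.91), np.float64(-0.79), 13)
[164 229 220 222 220 219 216 216 216 216 213 202 254 255 254 251 221  77
  79  69  51  83 144  69  49] [36 14 22 22 23 22 21 21 21 24 24 25 19 22 23 22 25 13 10 11 15 15 19 18
 21]
```

The bay fit is good: centred within 0.1 mm, yaw 19.75°. The unit sits about 0.4 mm toward -y, so I'll shift slightly and lower it onto the plate.

Emit:
move_arm --plan '[{"x": -0.04, "y": 0.2, "z": 0.5, "rx": 0, "ry": 0, "rz": 0}, {"x": -0.04, "y": 0.2, "z": 1, "rx": 0, "ry": 0, "rz": 0}, {"x": -0.04, "y": 0.2, "z": 1.5, "rx": 0, "ry": 0, "rz": 0}, {"x": -0.04, "y": 0.2, "z": 1.8, "rx": 0, "ry": 0, "rz": 0}, {"x": -0.04, "y": 0.2, "z": 2.0, "rx": 0, "ry": 0, "rz": 0}, {"x": -0.04, "y": 0.2, "z": 2.1, "rx": 0, "ry": 0, "rz": 0}, {"x": -0.04, "y": 0.2, "z": 2.1, "rx": 0, "ry": 0, "rz": 0}, {"x": -0.04, "y": 0.2, "z": 2.1, "rx": 0, "ry": 0, "rz": 0}, {"x": -0.04, "y": 0.2, "z": 2.1, "rx": 0, "ry": 0, "rz": 0}, {"x": -0.04, "y": 0.2, "z": 2.1, "rx": 0, "ry": 0, "rz": 0}]'

```text
time: 8.4
tcp_pos: [508.2, -112.8, 49.2]
tcp_rot: [-0.0, 0.818, -0.575, 0.0]
wrist_force: [0.0, 0.4, -4.1]
finger_gap: 15.7
```

Emit:
move_arm --plan '[{"x": 0, "y": 0, "z": 0.05, "rx": 0, "ry": 0, "rz": 0}, {"x": 0, "y": 0, "z": 0.1, "rx": 0, "ry": 0, "rz": 0}, {"x": 0, "y": 0, "z": 0.1, "rx": 0, "ry": 0, "rz": 0}, {"x": 0, "y": 0, "z": 0.1, "rx": 0, "ry": 0, "rz": 0}]'

```text
time: 8.73
tcp_pos: [508.1, -112.9, 48.5]
tcp_rot: [0.0, 0.818, -0.575, 0.0]
wrist_force: [-1.0, 0.1, 0.2]
finger_gap: 15.5
```

Run:
```python
from h import *
plan(508.8,-112.9,48.5,-70.25)
T=read_camera("top");a=np.radians(19.75);o=np.array([664.1,-57.1]);M=np.array([[np.cos(a),-np.sin(a)],[np.sin(a),np.cos(a)]]);ob=o@M
print((read_state()["tcp_pos"][:2]-o)@M)
p,b=edges(T["img"],T,232,255,(270,170,335,225),20,19.75);b=b-ob
print(b.min(0),b.max(0),"left",line(b,1,-205,-125,b[:,1].max()-2),"inner",line(b,0,20,55,b[:,0].max()-3),"outer",line(b,0,20,55,b[:,0].min()+3))
```

```text
t 8.73 tcp [ 508.1 -112.9   48.5] gap 15.5 F [-1.   0.1  0.2] shift cm [ 0.03 -0.06  0.  ] rot [-0. -0.  0.]
[-165.60619841    0.21030709]
[-212.20385381   -1.29963689] [-113.77819081   60.90376431] left (np.float64(59.43), np.float64(0.26), 22) inner (np.float64(-117.46), np.float64(0.08), 13) outer (np.float64(-210.05), np.float64(0.18), 13)
```

Landed flat at bay (-165.6, 0.0) and in line, with the floor carrying the unit. I'll slide in at about 24 mm/s and watch the force.

Emit:
move_arm --plan '[{"x": 0, "y": -0.1, "z": 0, "rx": 0, "ry": 0, "rz": 0}, {"x": 0, "y": -0.3, "z": 0, "rx": 0, "ry": 0, "rz": 0}, {"x": 0, "y": -0.5, "z": 0, "rx": 0, "ry": 0, "rz": 0}, {"x": 0, "y": -0.7, "z": 0, "rx": 0, "ry": 0, "rz": 0}, {"x": 0, "y": -0.9, "z": 0, "rx": 0, "ry": 0, "rz": 0}, {"x": 0, "y": -1.1, "z": 0, "rx": 0, "ry": 0, "rz": 0}, {"x": 0, "y": -1.3, "z": 0, "rx": 0, "ry": 0, "rz": 0}, {"x": 0, "y": -1.5, "z": 0, "rx": 0, "ry": 0, "rz": 0}, {"x": 0, "y": -1.7, "z": 0, "rx": 0, "ry": 0, "rz": 0}, {"x": 0, "y": -1.9, "z": 0, "rx": 0, "ry": 0, "rz": 0}, {"x": 0, "y": -2.0, "z": 0, "rx": 0, "ry": 0, "rz": 0}, {"x": 0, "y": -2.0, "z": 0, "rx": 0, "ry": 0, "rz": 0}]'

```text
time: 9.78
tcp_pos: [527.5, -106.4, 48.5]
tcp_rot: [0.0, 0.818, -0.575, 0.001]
wrist_force: [-2.8, -0.8, 5.4]
finger_gap: 15.4
```

```bash
cat > st.py <<'E'
from h import *
a=np.radians(19.75);o=np.array([664.1,-57.1]);M=np.array([[np.cos(a),-np.sin(a)],[np.sin(a),np.cos(a)]])
def st():
    s=read_state();w=s["wrist_force"];print("t",round(s["time"],2),"bay xy",((s["tcp_pos"][:2]-o)@M).round(2),"z",round(s["tcp_pos"][2],1),"Fbay",(w[:2]@M).round(1),round(w[2],1),"gap",round(s["finger_gap"],1))
st()
E
python3 st.py
```

```text
t 9.78 bay xy [-145.25   -0.22] z 48.5 Fbay [-2.9  0.2] 5.4 gap 15.4
```

Emit:
move_arm --plan '[{"x": 0, "y": -0.1, "z": -0.06, "rx": 0, "ry": 0, "rz": 0}, {"x": 0, "y": -0.3, "z": -0.06, "rx": 0, "ry": 0, "rz": 0}, {"x": 0, "y": -0.5, "z": -0.06, "rx": 0, "ry": 0, "rz": 0}, {"x": 0, "y": -0.7, "z": -0.06, "rx": 0, "ry": 0, "rz": 0}, {"x": 0, "y": -0.9, "z": -0.06, "rx": 0, "ry": 0, "rz": 0}, {"x": 0, "y": -1.1, "z": -0.06, "rx": 0, "ry": 0, "rz": 0}, {"x": 0, "y": -1.3, "z": -0.06, "rx": 0, "ry": 0, "rz": 0}, {"x": 0, "y": -1.5, "z": -0.06, "rx": 0, "ry": 0, "rz": 0}, {"x": 0, "y": -1.7, "z": -0.06, "rx": 0, "ry": 0, "rz": 0}, {"x": 0, "y": -1.9, "z": -0.06, "rx": 0, "ry": 0, "rz": 0}, {"x": 0, "y": -2.0, "z": -0.06, "rx": 0, "ry": 0, "rz": 0}, {"x": 0, "y": -2.0, "z": -0.06, "rx": 0, "ry": 0, "rz": 0}]'

```text
time: 10.78
tcp_pos: [546.1, -99.0, 48.5]
tcp_rot: [-0.0, 0.818, -0.575, 0.0]
wrist_force: [0.0, -0.3, -2.9]
finger_gap: 15.4
```

```bash
python3 st.py
```

```text
t 10.78 bay xy [-125.21    0.47] z 48.5 Fbay [-0.1 -0.3] -2.9 gap 15.4
```

Emit:
move_arm --plan '[{"x": 0, "y": -0.1, "z": 0, "rx": 0, "ry": 0, "rz": 0}, {"x": 0, "y": -0.3, "z": 0, "rx": 0, "ry": 0, "rz": 0}, {"x": 0, "y": -0.5, "z": 0, "rx": 0, "ry": 0, "rz": 0}, {"x": 0, "y": -0.7, "z": 0, "rx": 0, "ry": 0, "rz": 0}, {"x": 0, "y": -0.9, "z": 0, "rx": 0, "ry": 0, "rz": 0}, {"x": 0, "y": -1.1, "z": 0, "rx": 0, "ry": 0, "rz": 0}, {"x": 0, "y": -1.3, "z": 0, "rx": 0, "ry": 0, "rz": 0}, {"x": 0, "y": -1.5, "z": 0, "rx": 0, "ry": 0, "rz": 0}, {"x": 0, "y": -1.7, "z": 0, "rx": 0, "ry": 0, "rz": 0}, {"x": 0, "y": -1.9, "z": 0, "rx": 0, "ry": 0, "rz": 0}, {"x": 0, "y": -2.0, "z": 0, "rx": 0, "ry": 0, "rz": 0}, {"x": 0, "y": -2.0, "z": 0, "rx": 0, "ry": 0, "rz": 0}]'

```text
time: 11.78
tcp_pos: [564.7, -92.4, 48.5]
tcp_rot: [-0.0, 0.818, -0.575, 0.0]
wrist_force: [-2.4, -1.1, -1.9]
finger_gap: 15.0
```

```bash
python3 st.py
```

```text
t 11.78 bay xy [-105.45    0.35] z 48.5 Fbay [-2.6 -0.3] -1.9 gap 15.0
```

Emit:
move_arm --plan '[{"x": 0, "y": -0.1, "z": 0, "rx": 0, "ry": 0, "rz": 0}, {"x": 0, "y": -0.3, "z": 0, "rx": 0, "ry": 0, "rz": 0}, {"x": 0, "y": -0.5, "z": 0, "rx": 0, "ry": 0, "rz": 0}, {"x": 0, "y": -0.7, "z": 0, "rx": 0, "ry": 0, "rz": 0}, {"x": 0, "y": -0.9, "z": 0, "rx": 0, "ry": 0, "rz": 0}, {"x": 0, "y": -1.1, "z": 0, "rx": 0, "ry": 0, "rz": 0}, {"x": 0, "y": -1.3, "z": 0, "rx": 0, "ry": 0, "rz": 0}, {"x": 0, "y": -1.5, "z": 0, "rx": 0, "ry": 0, "rz": 0}, {"x": 0, "y": -1.7, "z": 0, "rx": 0, "ry": 0, "rz": 0}, {"x": 0, "y": -1.9, "z": 0, "rx": 0, "ry": 0, "rz": 0}, {"x": 0, "y": -2.0, "z": 0, "rx": 0, "ry": 0, "rz": 0}, {"x": 0, "y": -2.0, "z": 0, "rx": 0, "ry": 0, "rz": 0}]'

```text
time: 12.78
tcp_pos: [583.8, -85.4, 48.6]
tcp_rot: [-0.0, 0.818, -0.575, 0.0]
wrist_force: [0.8, 0.6, -6.3]
finger_gap: 15.4
```

Run:
```python
from st import *
T=read_camera("top");S=read_camera("side");save(S,"s3.png",210,330,120,210)
p,b=edges(T["img"],T,232,255,(255,120,335,225),20,19.75);b=b-o@M
print(b.min(0),b.max(0),"left",line(b,1,-130,-45,58))
```

```text
t 12.78 bay xy [-85.13   0.49] z 48.6 Fbay [1.  0.3] -6.3 gap 15.4
[-131.36233976   -8.61424326] [-74.8005497   61.06757552] left (np.float64(59.95), np.float64(2.07), 15)
```

View pics/s3.png

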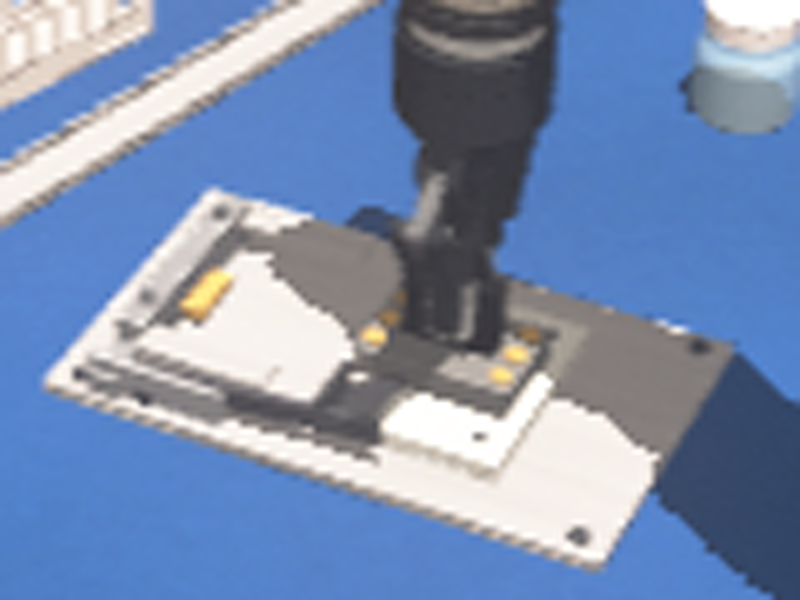

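The side view shows the catch nose riding on the base plate at (355,400) and the unit flat. I'll shift 0.3 mm toward the middle line, lower 0.5 mm, and keep going into the guides.

Emit:
move_arm --plan '[{"x": 0.03, "y": -0.1, "z": 0.05, "rx": 0, "ry": 0, "rz": 0}, {"x": 0.03, "y": -0.25, "z": 0.05, "rx": 0, "ry": 0, "rz": 0}, {"x": 0.03, "y": -0.4, "z": 0.05, "rx": 0, "ry": 0, "rz": 0}, {"x": 0.03, "y": -0.55, "z": 0.05, "rx": 0, "ry": 0, "rz": 0}, {"x": 0.03, "y": -0.7, "z": 0.05, "rx": 0, "ry": 0, "rz": 0}, {"x": 0.03, "y": -0.85, "z": 0.05, "rx": 0, "ry": 0, "rz": 0}, {"x": 0.03, "y": -1.0, "z": 0.05, "rx": 0, "ry": 0, "rz": 0}, {"x": 0.03, "y": -1.15, "z": 0.05, "rx": 0, "ry": 0, "rz": 0}, {"x": 0.03, "y": -1.3, "z": 0.05, "rx": 0, "ry": 0, "rz": 0}, {"x": 0.03, "y": -1.45, "z": 0.05, "rx": 0, "ry": 0, "rz": 0}, {"x": 0.03, "y": -1.5, "z": 0.05, "rx": 0, "ry": 0, "rz": 0}, {"x": 0.03, "y": -1.5, "z": 0.05, "rx": 0, "ry": 0, "rz": 0}]'

```text
time: 13.88
tcp_pos: [597.9, -81.2, 48.5]
tcp_rot: [-0.0, 0.818, -0.575, 0.0]
wrist_force: [-3.0, -1.9, 4.2]
finger_gap: 15.4
```

```bash
python3 st.py
```

```text
t 13.88 bay xy [-70.45  -0.29] z 48.5 Fbay [-3.4 -0.7] 4.2 gap 15.4
```

Emit:
move_arm --plan '[{"x": 0, "y": -0.1, "z": 0, "rx": 0, "ry": 0, "rz": 0}, {"x": 0, "y": -0.2, "z": 0, "rx": 0, "ry": 0, "rz": 0}, {"x": 0, "y": -0.3, "z": 0, "rx": 0, "ry": 0, "rz": 0}, {"x": 0, "y": -0.4, "z": 0, "rx": 0, "ry": 0, "rz": 0}, {"x": 0, "y": -0.5, "z": 0, "rx": 0, "ry": 0, "rz": 0}, {"x": 0, "y": -0.6, "z": 0, "rx": 0, "ry": 0, "rz": 0}, {"x": 0, "y": -0.7, "z": 0, "rx": 0, "ry": 0, "rz": 0}, {"x": 0, "y": -0.8, "z": 0, "rx": 0, "ry": 0, "rz": 0}, {"x": 0, "y": -0.9, "z": 0, "rx": 0, "ry": 0, "rz": 0}, {"x": 0, "y": -1.0, "z": 0, "rx": 0, "ry": 0, "rz": 0}, {"x": 0, "y": -1.0, "z": 0, "rx": 0, "ry": 0, "rz": 0}]'

```text
time: 14.8
tcp_pos: [606.7, -78.4, 48.5]
tcp_rot: [0.0, 0.818, -0.576, 0.0]
wrist_force: [-3.7, -2.6, 5.4]
finger_gap: 15.3
```

```bash
python3 st.py
```

```text
t 14.8 bay xy [-61.2   -0.64] z 48.5 Fbay [-4.3 -1.2] 5.4 gap 15.3
```

Emit:
move_arm --plan '[{"x": 0, "y": -0.1, "z": -0.03, "rx": 0, "ry": 0, "rz": 0}, {"x": 0, "y": -0.2, "z": -0.03, "rx": 0, "ry": 0, "rz": 0}, {"x": 0, "y": -0.3, "z": -0.03, "rx": 0, "ry": 0, "rz": 0}, {"x": 0, "y": -0.4, "z": -0.03, "rx": 0, "ry": 0, "rz": 0}, {"x": 0, "y": -0.5, "z": -0.03, "rx": 0, "ry": 0, "rz": 0}, {"x": 0, "y": -0.6, "z": -0.03, "rx": 0, "ry": 0, "rz": 0}, {"x": 0, "y": -0.7, "z": -0.03, "rx": 0, "ry": 0, "rz": 0}, {"x": 0, "y": -0.8, "z": -0.03, "rx": 0, "ry": 0, "rz": 0}, {"x": 0, "y": -0.9, "z": -0.03, "rx": 0, "ry": 0, "rz": 0}, {"x": 0, "y": -1.0, "z": -0.03, "rx": 0, "ry": 0, "rz": 0}, {"x": 0, "y": -1.0, "z": -0.03, "rx": 0, "ry": 0, "rz": 0}]'

```text
time: 15.72
tcp_pos: [616.7, -74.8, 48.6]
tcp_rot: [0.0, 0.818, -0.575, 0.0]
wrist_force: [-3.7, -3.0, 3.8]
finger_gap: 15.7
```

```bash
python3 st.py
```

```text
t 15.72 bay xy [-50.62  -0.63] z 48.6 Fbay [-4.4 -1.6] 3.8 gap 15.7
```

Emit:
move_arm --plan '[{"x": 0, "y": -0.1, "z": -0.03, "rx": 0, "ry": 0, "rz": 0}, {"x": 0, "y": -0.2, "z": -0.03, "rx": 0, "ry": 0, "rz": 0}, {"x": 0, "y": -0.3, "z": -0.03, "rx": 0, "ry": 0, "rz": 0}, {"x": 0, "y": -0.4, "z": -0.03, "rx": 0, "ry": 0, "rz": 0}, {"x": 0, "y": -0.5, "z": -0.03, "rx": 0, "ry": 0, "rz": 0}, {"x": 0, "y": -0.6, "z": -0.03, "rx": 0, "ry": 0, "rz": 0}, {"x": 0, "y": -0.7, "z": -0.03, "rx": 0, "ry": 0, "rz": 0}, {"x": 0, "y": -0.8, "z": -0.03, "rx": 0, "ry": 0, "rz": 0}, {"x": 0, "y": -0.9, "z": -0.03, "rx": 0, "ry": 0, "rz": 0}, {"x": 0, "y": -1.0, "z": -0.03, "rx": 0, "ry": 0, "rz": 0}, {"x": 0, "y": -1.0, "z": -0.03, "rx": 0, "ry": 0, "rz": 0}]'

```text
time: 16.63
tcp_pos: [626.0, -71.4, 48.5]
tcp_rot: [0.0, 0.818, -0.575, 0.0]
wrist_force: [-1.9, -4.2, 1.4]
finger_gap: 15.5
```

```bash
python3 st.py
```

```text
t 16.63 bay xy [-40.67  -0.55] z 48.5 Fbay [-3.2 -3.3] 1.4 gap 15.5
```

Run:
```python
from st import *
T=read_camera("top");t0=cv2.imread("pics/top0.png")[...,::-1].copy();h=cv2.cvtColor(t0,cv2.COLOR_RGB2HSV)
for nm,m,pt,z in(("nose",h[...,2]<110,(278,171),27),("plunger",(h[...,1]>90)&(h[...,0]<35),(284,136),20)):
    ce,st_,r,mm=blob(m,T,pt,z);v,u=np.nonzero(mm);b=ray(T,np.c_[u,v],z)[:,:2]@M-o@M;print(nm,st_,b.min(0),b.max(0),b.mean(0))
s=read_state();print(s["moment"],s["tcp_rot"])
```

```text
t 16.63 bay xy [-40.67  -0.55] z 48.5 Fbay [-3.2 -3.3] 1.4 gap 15.5
nose [271 167  12  11  84] [-77.41089944  46.4575984 ] [-40.24276817  77.80590312] [-61.47214939  62.71750891]
plunger [278 133  10   6  38] [ 47.51937804 -16.70292571] [61.45801966 16.60543394] [ 5.45679531e+01 -5.07561736e-02]
[-0.83245304  0.41666649 -0.00633888] [ 8.25177951e-05  8.17925721e-01 -5.75323667e-01  4.30779278e-04]
```

Emit:
move_arm --plan '[{"x": 0.04, "y": -0.1, "z": 0, "rx": 0, "ry": 0, "rz": 0}, {"x": 0.04, "y": -0.2, "z": 0, "rx": 0, "ry": 0, "rz": 0}, {"x": 0.04, "y": -0.3, "z": 0, "rx": 0, "ry": 0, "rz": 0}, {"x": 0.04, "y": -0.4, "z": 0, "rx": 0, "ry": 0, "rz": 0}, {"x": 0.04, "y": -0.5, "z": 0, "rx": 0, "ry": 0, "rz": 0}, {"x": 0.04, "y": -0.6, "z": 0, "rx": 0, "ry": 0, "rz": 0}, {"x": 0.04, "y": -0.6, "z": 0, "rx": 0, "ry": 0, "rz": 0}, {"x": 0.04, "y": -0.6, "z": 0, "rx": 0, "ry": 0, "rz": 0}]'

```text
time: 17.35
tcp_pos: [631.8, -69.2, 48.6]
tcp_rot: [-0.0, 0.818, -0.575, 0.0]
wrist_force: [-1.1, -4.6, -1.9]
finger_gap: 15.4
```

```bash
python3 st.py
```

```text
t 17.35 bay xy [-34.49  -0.5 ] z 48.6 Fbay [-2.6 -3.9] -1.9 gap 15.4
```

The frame looks to be about 4 mm inward of nominal, so I expect first plunger touch near -3 and the catch drop near +5. The side force suggests rubbing on the +y guide, so I'll shift toward -y.

Emit:
move_arm --plan '[{"x": 0.05, "y": -0.1, "z": 0.01, "rx": 0, "ry": 0, "rz": 0}, {"x": 0.08, "y": -0.2, "z": 0.02, "rx": 0, "ry": 0, "rz": 0}, {"x": 0.08, "y": -0.3, "z": 0.02, "rx": 0, "ry": 0, "rz": 0}, {"x": 0.08, "y": -0.4, "z": 0.02, "rx": 0, "ry": 0, "rz": 0}, {"x": 0.08, "y": -0.5, "z": 0.02, "rx": 0, "ry": 0, "rz": 0}, {"x": 0.08, "y": -0.6, "z": 0.02, "rx": 0, "ry": 0, "rz": 0}, {"x": 0.08, "y": -0.7, "z": 0.02, "rx": 0, "ry": 0, "rz": 0}, {"x": 0.08, "y": -0.8, "z": 0.02, "rx": 0, "ry": 0, "rz": 0}, {"x": 0.08, "y": -0.8, "z": 0.02, "rx": 0, "ry": 0, "rz": 0}, {"x": 0.08, "y": -0.8, "z": 0.02, "rx": 0, "ry": 0, "rz": 0}]'

```text
time: 18.18
tcp_pos: [639.7, -66.6, 48.6]
tcp_rot: [-0.0, 0.818, -0.575, 0.0]
wrist_force: [-1.6, -1.6, -1.6]
finger_gap: 15.4
```

```bash
python3 st.py
```

```text
t 18.18 bay xy [-26.23  -0.72] z 48.6 Fbay [-2.1 -1. ] -1.6 gap 15.4
```

Emit:
move_arm --plan '[{"x": 0.02, "y": -0.1, "z": 0.01, "rx": 0, "ry": 0, "rz": 0}, {"x": 0.03, "y": -0.2, "z": 0.01, "rx": 0, "ry": 0, "rz": 0}, {"x": 0.03, "y": -0.3, "z": 0.01, "rx": 0, "ry": 0, "rz": 0}, {"x": 0.03, "y": -0.4, "z": 0.01, "rx": 0, "ry": 0, "rz": 0}, {"x": 0.03, "y": -0.5, "z": 0.01, "rx": 0, "ry": 0, "rz": 0}, {"x": 0.03, "y": -0.6, "z": 0.01, "rx": 0, "ry": 0, "rz": 0}, {"x": 0.03, "y": -0.7, "z": 0.01, "rx": 0, "ry": 0, "rz": 0}, {"x": 0.03, "y": -0.8, "z": 0.01, "rx": 0, "ry": 0, "rz": 0}, {"x": 0.03, "y": -0.9, "z": 0.01, "rx": 0, "ry": 0, "rz": 0}, {"x": 0.03, "y": -1.0, "z": 0.01, "rx": 0, "ry": 0, "rz": 0}, {"x": 0.03, "y": -1.0, "z": 0.01, "rx": 0, "ry": 0, "rz": 0}]'

```text
time: 19.1
tcp_pos: [649.2, -64.1, 48.6]
tcp_rot: [-0.0, 0.818, -0.575, 0.0]
wrist_force: [-3.0, -1.2, 1.7]
finger_gap: 15.1
```

```bash
python3 st.py
```

```text
t 19.1 bay xy [-16.42  -1.57] z 48.6 Fbay [-3.3 -0.1] 1.7 gap 15.1
```

Emit:
move_arm --plan '[{"x": 0.02, "y": -0.1, "z": 0, "rx": 0, "ry": 0, "rz": 0}, {"x": 0.02, "y": -0.2, "z": 0, "rx": 0, "ry": 0, "rz": 0}, {"x": 0.02, "y": -0.3, "z": 0, "rx": 0, "ry": 0, "rz": 0}, {"x": 0.02, "y": -0.4, "z": 0, "rx": 0, "ry": 0, "rz": 0}, {"x": 0.02, "y": -0.5, "z": 0, "rx": 0, "ry": 0, "rz": 0}, {"x": 0.02, "y": -0.6, "z": 0, "rx": 0, "ry": 0, "rz": 0}, {"x": 0.02, "y": -0.7, "z": 0, "rx": 0, "ry": 0, "rz": 0}, {"x": 0.02, "y": -0.8, "z": 0, "rx": 0, "ry": 0, "rz": 0}, {"x": 0.02, "y": -0.8, "z": 0, "rx": 0, "ry": 0, "rz": 0}, {"x": 0.02, "y": -0.8, "z": 0, "rx": 0, "ry": 0, "rz": 0}]'

```text
time: 19.93
tcp_pos: [656.8, -61.6, 48.6]
tcp_rot: [-0.0, 0.818, -0.575, 0.0]
wrist_force: [-3.5, -0.9, 2.4]
finger_gap: 15.3
```

```bash
python3 st.py
```

```text
t 19.93 bay xy [-8.39 -1.76] z 48.6 Fbay [-3.6  0.3] 2.4 gap 15.3
```

Emit:
move_arm --plan '[{"x": 0, "y": -0.05, "z": -0.01, "rx": 0, "ry": 0, "rz": 0}, {"x": 0, "y": -0.1, "z": -0.01, "rx": 0, "ry": 0, "rz": 0}, {"x": 0, "y": -0.15, "z": -0.01, "rx": 0, "ry": 0, "rz": 0}, {"x": 0, "y": -0.2, "z": -0.01, "rx": 0, "ry": 0, "rz": 0}, {"x": 0, "y": -0.25, "z": -0.01, "rx": 0, "ry": 0, "rz": 0}, {"x": 0, "y": -0.3, "z": -0.01, "rx": 0, "ry": 0, "rz": 0}, {"x": 0, "y": -0.35, "z": -0.01, "rx": 0, "ry": 0, "rz": 0}, {"x": 0, "y": -0.4, "z": -0.01, "rx": 0, "ry": 0, "rz": 0}, {"x": 0, "y": -0.45, "z": -0.01, "rx": 0, "ry": 0, "rz": 0}, {"x": 0, "y": -0.5, "z": -0.01, "rx": 0, "ry": 0, "rz": 0}]'

```text
time: 20.77
tcp_pos: [661.1, -59.9, 48.5]
tcp_rot: [0.0, 0.818, -0.575, -0.0]
wrist_force: [-3.6, -1.0, 3.0]
finger_gap: 15.0
```

```bash
python3 st.py
```

```text
t 20.77 bay xy [-3.74 -1.59] z 48.5 Fbay [-3.8  0.2] 3.0 gap 15.0
```

Emit:
move_arm --plan '[{"x": 0, "y": -0.03, "z": 0, "rx": 0, "ry": 0, "rz": 0}, {"x": 0, "y": -0.06, "z": 0, "rx": 0, "ry": 0, "rz": 0}, {"x": 0, "y": -0.09, "z": 0, "rx": 0, "ry": 0, "rz": 0}, {"x": 0, "y": -0.12, "z": 0, "rx": 0, "ry": 0, "rz": 0}, {"x": 0, "y": -0.15, "z": 0, "rx": 0, "ry": 0, "rz": 0}, {"x": 0, "y": -0.18, "z": 0, "rx": 0, "ry": 0, "rz": 0}, {"x": 0, "y": -0.21, "z": 0, "rx": 0, "ry": 0, "rz": 0}, {"x": 0, "y": -0.24, "z": 0, "rx": 0, "ry": 0, "rz": 0}, {"x": 0, "y": -0.27, "z": 0, "rx": 0, "ry": 0, "rz": 0}, {"x": 0, "y": -0.3, "z": 0, "rx": 0, "ry": 0, "rz": 0}]'

```text
time: 21.6
tcp_pos: [662.2, -59.5, 48.6]
tcp_rot: [0.001, 0.818, -0.575, -0.001]
wrist_force: [-7.7, -2.4, 7.0]
finger_gap: 15.3
```

```bash
python3 st.py
```

```text
t 21.6 bay xy [-2.56 -1.59] z 48.6 Fbay [-8.   0.4] 7.0 gap 15.3
```

The plunger is felt at about x = -3. I'll ease off the downward load and keep pushing gently.

Emit:
move_arm --plan '[{"x": 0, "y": -0.0, "z": -0.04, "rx": 0, "ry": 0, "rz": 0}, {"x": 0, "y": -0.0, "z": -0.04, "rx": 0, "ry": 0, "rz": 0}, {"x": 0, "y": -0.03, "z": -0.04, "rx": 0, "ry": 0, "rz": 0}, {"x": 0, "y": -0.06, "z": -0.04, "rx": 0, "ry": 0, "rz": 0}, {"x": 0, "y": -0.09, "z": -0.04, "rx": 0, "ry": 0, "rz": 0}, {"x": 0, "y": -0.12, "z": -0.04, "rx": 0, "ry": 0, "rz": 0}, {"x": 0, "y": -0.15, "z": -0.04, "rx": 0, "ry": 0, "rz": 0}, {"x": 0, "y": -0.15, "z": -0.04, "rx": 0, "ry": 0, "rz": 0}]'

```text
time: 22.27
tcp_pos: [663.5, -59.0, 48.6]
tcp_rot: [0.002, 0.818, -0.575, -0.001]
wrist_force: [-7.8, -1.6, 3.9]
finger_gap: 15.6
```

```bash
python3 st.py
```

```text
t 22.27 bay xy [-1.24 -1.6 ] z 48.6 Fbay [-7.9  1.2] 3.9 gap 15.6
```

Emit:
move_arm --plan '[{"x": -0.02, "y": -0.03, "z": -0.03, "rx": 0, "ry": 0, "rz": 0}, {"x": -0.02, "y": -0.06, "z": -0.03, "rx": 0, "ry": 0, "rz": 0}, {"x": -0.02, "y": -0.09, "z": -0.03, "rx": 0, "ry": 0, "rz": 0}, {"x": -0.02, "y": -0.12, "z": -0.03, "rx": 0, "ry": 0, "rz": 0}, {"x": -0.02, "y": -0.15, "z": -0.03, "rx": 0, "ry": 0, "rz": 0}, {"x": -0.02, "y": -0.18, "z": -0.03, "rx": 0, "ry": 0, "rz": 0}, {"x": -0.02, "y": -0.21, "z": -0.03, "rx": 0, "ry": 0, "rz": 0}, {"x": -0.02, "y": -0.24, "z": -0.03, "rx": 0, "ry": 0, "rz": 0}, {"x": -0.02, "y": -0.27, "z": -0.03, "rx": 0, "ry": 0, "rz": 0}, {"x": -0.02, "y": -0.3, "z": -0.03, "rx": 0, "ry": 0, "rz": 0}, {"x": -0.02, "y": -0.3, "z": -0.03, "rx": 0, "ry": 0, "rz": 0}, {"x": -0.02, "y": -0.3, "z": -0.03, "rx": 0, "ry": 0, "rz": 0}]'

```text
time: 23.27
tcp_pos: [665.8, -58.2, 48.7]
tcp_rot: [0.002, 0.818, -0.575, -0.002]
wrist_force: [-8.0, -2.3, 4.4]
finger_gap: 15.0
```

```bash
python3 st.py
```

```text
t 23.27 bay xy [ 1.27 -1.58] z 48.7 Fbay [-8.3  0.5] 4.4 gap 15.0
```

Emit:
move_arm --plan '[{"x": 0, "y": -0.03, "z": -0.02, "rx": 0, "ry": 0, "rz": 0}, {"x": 0, "y": -0.06, "z": -0.02, "rx": 0, "ry": 0, "rz": 0}, {"x": 0, "y": -0.09, "z": -0.02, "rx": 0, "ry": 0, "rz": 0}, {"x": 0, "y": -0.12, "z": -0.02, "rx": 0, "ry": 0, "rz": 0}, {"x": 0, "y": -0.15, "z": -0.02, "rx": 0, "ry": 0, "rz": 0}, {"x": 0, "y": -0.18, "z": -0.02, "rx": 0, "ry": 0, "rz": 0}, {"x": 0, "y": -0.2, "z": -0.02, "rx": 0, "ry": 0, "rz": 0}, {"x": 0, "y": -0.2, "z": -0.02, "rx": 0, "ry": 0, "rz": 0}, {"x": 0, "y": -0.2, "z": -0.02, "rx": 0, "ry": 0, "rz": 0}]'

```text
time: 24.02
tcp_pos: [667.5, -57.5, 48.7]
tcp_rot: [0.002, 0.818, -0.576, -0.002]
wrist_force: [-7.5, -1.9, 4.3]
finger_gap: 15.3
```

```bash
python3 st.py
```

```text
t 24.02 bay xy [ 3.04 -1.54] z 48.7 Fbay [-7.7  0.8] 4.3 gap 15.3
```

Emit:
move_arm --plan '[{"x": 0, "y": -0.03, "z": -0.02, "rx": 0, "ry": 0, "rz": 0}, {"x": 0, "y": -0.06, "z": -0.02, "rx": 0, "ry": 0, "rz": 0}, {"x": 0, "y": -0.09, "z": -0.02, "rx": 0, "ry": 0, "rz": 0}, {"x": 0, "y": -0.12, "z": -0.02, "rx": 0, "ry": 0, "rz": 0}, {"x": 0, "y": -0.15, "z": -0.02, "rx": 0, "ry": 0, "rz": 0}, {"x": 0, "y": -0.18, "z": -0.02, "rx": 0, "ry": 0, "rz": 0}, {"x": 0, "y": -0.2, "z": -0.02, "rx": 0, "ry": 0, "rz": 0}, {"x": 0, "y": -0.2, "z": -0.02, "rx": 0, "ry": 0, "rz": 0}, {"x": 0, "y": -0.2, "z": -0.02, "rx": 0, "ry": 0, "rz": 0}]'

```text
time: 24.77
tcp_pos: [669.5, -56.8, 48.9]
tcp_rot: [0.002, 0.818, -0.576, -0.002]
wrist_force: [-7.2, -2.6, 3.9]
finger_gap: 15.1
```

```bash
python3 -c "
from st import *
c=read_camera('side');save(c,'s4.png',205,315,125,205)"
```

```text
t 24.77 bay xy [ 5.14 -1.52] z 48.9 Fbay [-7.7 -0. ] 3.9 gap 15.1
```

View pics/s4.png

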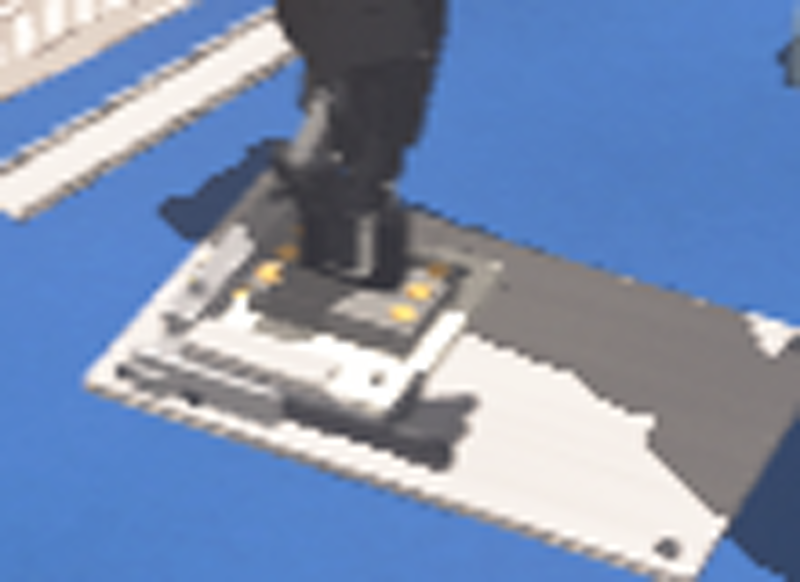

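The side view shows the catch nose at (440,430), behind the unit's rear edge, so it seems to have dropped. I'll compare its outline with the closed picture from before the push.

Run:
```python
from st import *
S=read_camera("side");a0=cv2.imread("pics/side0.png")[...,::-1].copy()
r=(slice(174,192),slice(256,273))
for n,i in(("closed",a0),("now",S["img"])):
    g=cv2.cvtColor(np.ascontiguousarray(i),cv2.COLOR_RGB2GRAY)[r]
    m=g<120;v,u=np.nonzero(m);print(n,m.sum(),u.min()+256,u.max()+256,v.min()+174,v.max()+174)
    print("\n".join("".join("#" if x else "." for x in row) for row in m))
```

```text
t 24.82 bay xy [ 5.15 -1.56] z 48.9 Fbay [-7.5  0.8] 3.0 gap 15.2
closed 97 256 269 178 189
.................
.................
.................
.................
.....##..........
....###..........
...###########...
...##########....
..##########.....
#############....
#####.######.....
############.....
###########......
...########......
......#####......
.........#.......
.................
.................
now 99 256 269 177 189
.................
.................
.................
......#..........
.....##..........
....###..........
...###########...
...##########....
.###########.....
#############....
#####.######.....
############.....
###########......
...########......
......#####......
.........#.......
.................
.................
```

The outline matches the closed catch exactly. I'll relax the push, open part way and lift off.

Emit:
move_arm --plan '[{"x": 0, "y": 0.05, "z": -0.01, "rx": 0, "ry": 0, "rz": 0}, {"x": 0, "y": 0.1, "z": -0.02, "rx": 0, "ry": 0, "rz": 0}, {"x": 0, "y": 0.15, "z": -0.02, "rx": 0, "ry": 0, "rz": 0}, {"x": 0, "y": 0.2, "z": -0.02, "rx": 0, "ry": 0, "rz": 0}, {"x": 0, "y": 0.25, "z": -0.02, "rx": 0, "ry": 0, "rz": 0}, {"x": 0, "y": 0.3, "z": -0.02, "rx": 0, "ry": 0, "rz": 0}, {"x": 0, "y": 0.3, "z": -0.02, "rx": 0, "ry": 0, "rz": 0}, {"x": 0, "y": 0.3, "z": -0.02, "rx": 0, "ry": 0, "rz": 0}]'

```text
time: 25.53
tcp_pos: [668.0, -57.3, 49.0]
tcp_rot: [0.001, 0.818, -0.575, -0.001]
wrist_force: [-4.0, -3.3, -4.6]
finger_gap: 15.4
```

Emit:
move_arm --plan '[{"x": 0, "y": 0, "z": 0, "rx": 0, "ry": 0, "rz": 0}, {"x": 0, "y": 0, "z": 0, "rx": 0, "ry": 0, "rz": 0}, {"x": 0, "y": 0, "z": 0, "rx": 0, "ry": 0, "rz": 0}, {"x": 0, "y": 0, "z": 0, "rx": 0, "ry": 0, "rz": 0}, {"x": 0, "y": 0, "z": 0, "rx": 0, "ry": 0, "rz": 0}, {"x": 0, "y": 0, "z": 0, "rx": 0, "ry": 0, "rz": 0}, {"x": 0, "y": 0, "z": 0, "rx": 0, "ry": 0, "rz": 0}, {"x": 0, "y": 0, "z": 0, "rx": 0, "ry": 0, "rz": 0}, {"x": 0, "y": 0, "z": 0, "rx": 0, "ry": 0, "rz": 0}]' --gripper 120

```text
time: 26.28
tcp_pos: [669.1, -56.9, 49.9]
tcp_rot: [-0.0, 0.818, -0.575, 0.0]
wrist_force: [-0.2, 1.0, -0.0]
finger_gap: 45.5
```

```bash
python3 st.py
```

```text
t 26.28 bay xy [ 4.76 -1.47] z 49.9 Fbay [0.2 1. ] -0.0 gap 45.5
```

Emit:
move_arm --plan '[{"x": 0, "y": 0, "z": -1, "rx": 0, "ry": 0, "rz": 0}, {"x": 0, "y": 0, "z": -3, "rx": 0, "ry": 0, "rz": 0}, {"x": 0, "y": 0, "z": -6, "rx": 0, "ry": 0, "rz": 0}, {"x": 0, "y": 0, "z": -9, "rx": 0, "ry": 0, "rz": 0}, {"x": 0, "y": 0, "z": -12, "rx": 0, "ry": 0, "rz": 0}, {"x": 0, "y": 2, "z": -14, "rx": 0, "ry": 0, "rz": 0}, {"x": 0, "y": 5, "z": -15, "rx": 0, "ry": 0, "rz": 0}, {"x": 0, "y": 8, "z": -15, "rx": 0, "ry": 0, "rz": 0}, {"x": 0, "y": 11, "z": -15, "rx": 0, "ry": 0, "rz": 0}, {"x": 0, "y": 14, "z": -15, "rx": 0, "ry": 0, "rz": 0}, {"x": 0, "y": 15, "z": -15, "rx": 0, "ry": 0, "rz": 0}, {"x": 0, "y": 15, "z": -15, "rx": 0, "ry": 0, "rz": 0}]'

```text
time: 27.28
tcp_pos: [525.6, -109.4, 200.7]
tcp_rot: [0.001, 0.817, -0.577, 0.0]
wrist_force: [1.2, -0.2, -0.2]
finger_gap: 45.2
```

Run:
```python
from st import *
T=read_camera("top");S=read_camera("side");save(S,"s5.png",205,315,125,205)
p,b=edges(T["img"],T,232,255,(250,110,335,225),20,19.75);b=b-o@M
print("unit outline in bay",b.min(0).round(1),b.max(0).round(1),"left",line(b,1,-30,40,60),"right",line(b,1,-40,40,-60),"rear",line(b,0,-50,40,-45))
```

```text
t 27.28 bay xy [-147.99   -2.39] z 200.7 Fbay [ 1.  -0.6] -0.2 gap 45.2
unit outline in bay [-43.4 -57.5] [51.7 58.9] left (np.float64(56.45), np.float64(-2.14), 5) right (np.float64(-54.17), np.float64(7.31), 3) rear (np.float64(-41.48), np.float64(0.7), 42)
```

View pics/s5.png

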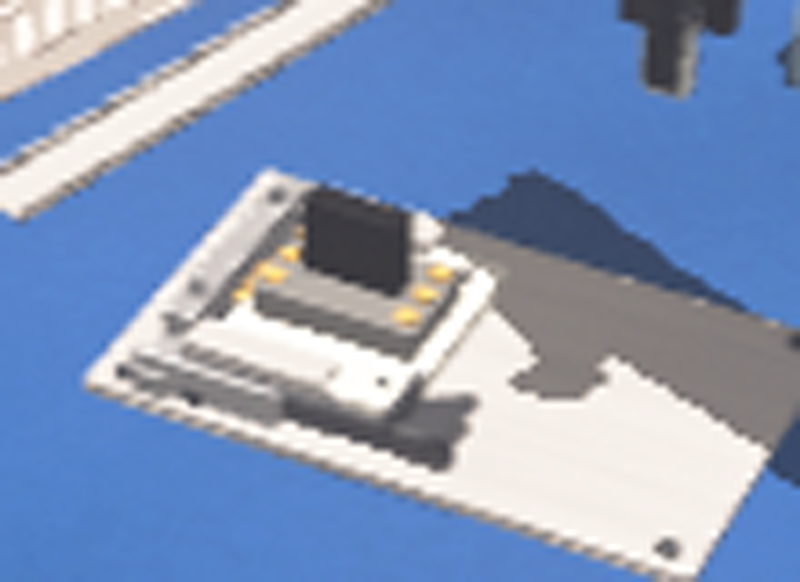

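The unit sits docked with its rear edge at bay x ≈ -42 mm, yaw about 0.7°, and the nose behind it at (440,430). The gripper is clear, so I'm handing it in.

```bash
python3 -c "
from rig import *
print(finish_job())"
```

```text
the job is handed in; nothing more can be done
None
```

I docked the contactor unit, released it, and handed the job in at about 27 s. I gripped it by the black rib, set it down at the landing and slid it in so its own edge lifted the catch. I pushed on until the catch dropped behind it, relaxed the push, opened part way and lifted clear.

**Last checks**
- **Catch:** with the unit still gripped, its outline matched the closed picture to within a couple of pixels. The last picture after release shows it still down behind the unit.
- **Unit:** it lies in the bay with its rear edge at about bay x = -42 mm, in line to about 0.7° (0.012 rad). By feel and picture the frame is about 4 mm inward of nominal.
- **Force:** the highest push I read along the bay was about 8 N, with wrist vertical readings up to 7 N. I estimate about 14 N in all between unit and bay at the worst moment.

**Weaker or disagreeing checks**
- Forces were read only at the end of each move, so brief peaks between readings were not seen.
- The final sideways position was not well measured by camera, because the guides hide the unit's side edges. The tool last read 1.5 mm toward -y, which fits the guides' 2 mm play and the 6 mm limit.
- During the slide I felt up to 4 N sideways, probably rubbing on the +y guide; it went away after about 1 mm of sideways correction.
- I did not re-measure the bystanders at the end. The arm did not come down near any of them.

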